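Turn over two castings on the inspection easel and reject the one missing a boss

TASK

Turn both castings from the rack up and over so that they lean side by side on the easel, each with a short end on the ledge, its plain back against a backrest and its underside showing on the open front side, and let go of both. Then take the one that is missing a boss and lay it flat in the reject tray, leaving the good one leaning on the easel. Do not disturb the screwdriver, the caliper or the brass weight.

Things in the scene. Friction and masses are not known exactly. Their poses are not given: they have to be found in the camera images.
- casting_1: aluminium casting 110 (x) x 54 (y) x 22 mm (z), 0.2-0.34 kg; underside: 5 mm rim around a cavity with 16 mm round bosses; plain flat back at z = +22. Origin: centre of the underside, in the rim's plane; z points to the back. Starts underside down on either slope of the rack, -x end downhill. Good: four bosses, two near each end.
- casting_2: aluminium casting 110 (x) x 54 (y) x 22 mm (z), 0.2-0.34 kg; underside: 5 mm rim around a cavity with 16 mm round bosses; plain flat back at z = +22. Origin: centre of the underside, in the rim's plane; z points to the back. Starts underside down on either slope of the rack, -x end downhill. Reject: only three bosses (none near its -x end at -y).
- rack: fixed steel feed rack, grey base 130 x 240 x 12 mm; origin: centre of the base's underside, x away from the robot at yaw 0. Two slopes, centred at y = +58 and -58 mm, each 80 wide and 65 mm long, fall 30 deg toward -x to a lip 12 mm high; surface meets lip at x = -45, z = 32, ends at x = 11, z = 65 mm. So the castings' uphill (+x) 45 mm overhang freely and can be gripped there across the 54 mm.
- easel: fixed steel easel, grey base 130 x 240 x 12 mm; origin: centre of the base's underside; its front is +x, turned half away from the robot. Two backrests (30 wide, 65 long, 6 mm thick) at y = +58 and -58 mm lean back 25 deg toward -x; below them one ledge, 240 wide, 40 mm deep, square to them (rising 25 deg to +x). A casting at rest: z axis 115 deg from vertical, origin at x = -18, z = 94 mm.
- easel_left (a point): middle of the corner line where the easel's left (+y) backrest meets the ledge: easel x = -15, y = 58, z = 35 mm; axes as the easel. A casting stood with its back's end edge here and leaning back 18 deg or more falls back onto the backrest when let go
- easel_right (a point): the same corner point of the right (-y) backrest, easel y = -58 mm; axes as the easel
- reject_tray: a fixed open grey plastic tray, 200 mm (its x) x 160 mm (its y) outside, walls 4 mm thick and 30 mm high, floor 4 mm thick; origin at the centre of its underside
- driver: a red-handled screwdriver about 170 mm long lying on the bench near the far edge; bystander, leave alone
- weight: a brass knobbed weight, 38 mm diameter, 50 mm high, standing on the bench near the gap between rack and easel, on the robot's side; bystander, leave alone
- caliper: a steel caliper about 190 mm long with a black slide, lying on the bench beyond the gap between easel and tray; bystander, leave alone
There are look-alikes about, which are no part of the job. Leave any turquoise look-alike of the casting_1 alone.

How it is judged:
On the way:
1. both castings lean on the easel with their undersides to the front, let go and at rest (angle between casting_1's own z axis and vertical between 1.88 and 2.13 rad and x of casting_1 in the frame of easel between -0.04 and 0.02 m and y of casting_1 in the frame of easel between -0.1 and 0.1 m and z of casting_1 in the frame of easel between 0.05 and 0.115 m and linear speed of each of casting_1, casting_2 below 0.03 m/s and contact force between the fingers and casting_1 below 0.1 N and angle between casting_2's own z axis and vertical between 1.88 and 2.13 rad and x of casting_2 in the frame of easel between -0.04 and 0.02 m and y of casting_2 in the frame of easel between -0.1 and 0.1 m and z of casting_2 in the frame of easel between 0.05 and 0.115 m and contact force between the fingers and casting_2 below 0.1 N), for 0.2 s.
At the end, for the whole second after the job is handed in: casting_1 (good) still leans on the easel, underside to the front (its z axis 108 to 122 deg from vertical, within the easel's width), and casting_2 (one boss missing) lies flat (within 7 deg, either way up) inside the reject tray; both at rest and let go (angle between casting_1's own z axis and vertical between 1.88 and 2.13 rad and x of casting_1 in the frame of easel between -0.04 and 0.02 m and y of casting_1 in the frame of easel between -0.1 and 0.1 m and z of casting_1 in the frame of easel between 0.05 and 0.115 m and linear speed of each of casting_1, casting_2 below 0.03 m/s and contact force between the fingers and casting_1 below 0.1 N and x of casting_2 in the frame of reject_tray between -0.085 and 0.085 m and y of casting_2 in the frame of reject_tray between -0.065 and 0.065 m and height (world z) of casting_2 below 0.035 m and (angle between casting_2's own z axis and vertical below 0.12 rad or angle between casting_2's own z axis and vertical above 3.02 rad)); the robot touches nothing.
It fails at once if a bystander is pushed or tipped (moved over 30 mm) (distance of any of driver, weight, caliper from where it was at the start of the episode above 0.03 m).
It also fails if it takes over 67 s, if anything falls off the work surface, if the arm or the gripper's body presses on something with over 40 N, if the wrist force passes 120 N, or if a joint passes its speed limit or range.

ROBOT

A 7-joint arm with a two-finger parallel gripper is mounted at the origin on the work surface. World frame = base frame: x ahead of the robot, y to its left, z up, the work surface at z = 0. Lengths are in m, angles in rad, forces in N, time in s.
With the tool pointing down it reaches from about 0.425 to 0.875 m from the base axis. Payload 4.7 kg.
Tool frame: the origin (TCP) lies midway between the tips of the shut fingers; the grasp point (between the pads) lies 19 mm behind it; z points along the fingers, y is the line along which they close (so a half turn about z gives the same grasp; the last joint's range is limited). The gripper opens to 85 mm and grips with 20 to 120 N. Pads are 22 mm wide; open, the fingers measure 114 mm over their backs; the gripper's body (76 mm by 85 mm) begins 54 mm behind the grasp point. The pads swing forward as they close: fully open they stand 13 mm farther back than shut.
Start: joints at [-1.152, 0.321, -0.07, 1.45, 0.023, 1.371, -0.057], TCP at [0.256, 0.597, 0.231] pointing down, gripper open.
Joint ranges: [-2.86, 2.86], [-0.3, 2.09], [-1.38, 1.24], [0.06, 2.45], [-1.56, 4.7], [0.09, 2.05], [-2.69, 2.69]. Speed limits (rad/s): [2.57, 2.57, 3.14, 3.14, 3.14, 3.14, 3.14].

INTERFACE

Orientations are given as a unit quaternion [w, x, y, z].
In Python, from workcell import arm, grab_frame, camera_model, order, trace, landmark_of gives the robot as it stands.
- The arm moves only by the tool send_rows, never from a script. Its argument "moves" is a list of rows, each a list of 3 entries, a list of its own where there are three numbers: the finger opening in mm, from 0 to 85.4, then the shift along the world's x, y, z in mm, then the turn about the world's z in rad. In form: [[grip, [tx, ty, tz], turn], ...]. A call has exactly 5 rows; each row is the pose to reach, as a shift and turn from the pose commanded when the call began; what a row does not reach only later rows make up. A row lasts 1/10 s, in which the tool goes at most 50 mm and 8.59 degrees, less where a joint would pass 70% of its speed; a pose out of reach is approached as far as the arm can. A call with a gripper value outside its range is refused whole. The fingers move at their own pace and stop on an object; the grip force is fixed at half the most. Time passes only in rows, so rows that repeat a pose let the fingers close, or fill a call up. It gives the time, the measured TCP pose, the force, the opening and the grip force at its end, in the units of the state.
- arm.read_state(): the state, without advancing time (a new reading comes with each control period).
- grab_frame(name): name is "side" or "top"; returns (picture, depth): 480x640x3 uint8, red, green, blue; 480x640 float32, m along the optical axis (not along the pixel's ray), 0 where there is no reading.
- camera_model(name): a dict with "vfov" (degrees; the focal length in pixels is half the picture's height over the tangent of half this angle, whatever the lens; pixels are square), "cx", "cy" (the principal point, pixels), "eye" and "rotation" of the camera in the world. Camera axes: x right, y down, z forward; pixel columns grow to the right and rows downward; lengths in m; the calibration is good to about 2 mm. A picture is of the moment at which its call begins. camera_model takes no time and is no camera call.
- order.sign_off(): hands the job in; it is judged then, once.
Trained networks look in the newest picture that a camera, given by its name, has taken for a name from the list of things; names that differ only in an ending like _2 or _b are one class to them, and where a whole thing is asked for, a point or a joint stands for the part that bears it (a point fixed in the world has none). Each returns a list of dicts, best first, with "confidence" (0 to 1); they miss things now and then, are a little off and sometimes report something else, mostly with a low value. They report only what shows in the picture. A call takes as long as a camera call. They do not tell look-alikes from the thing itself.
- trace(camera, query): "pixels" (480x640 bool, what is visible of it) and "rect" ([left, top, right, bottom] in pixels, round what is visible of it).
- landmark_of(camera, query): "location" ([column, row] in pixels: a listed point, or the origin of a listed thing).
The state is a dict: "time_s": time; "q": joint angles; "qd": joint speeds; "effort": joint torques, N m; "tool_pos": TCP position; "orientation": TCP orientation; "wrist_force": force on the tool from outside, world axes, zero at the start; "torque": the same for the moment, N m; "grip_width": finger opening in m; "finger_force": force on a finger pad.
Only numpy, scipy, OpenCV 4.12 (cv2) and the standard library are available. Lean on these libraries where they do the work, as an engineer would, in place of code of your own. Each camera call takes 0.05 s, during which the arm holds its last target. There are 200 camera calls.

## Working session

There is one attempt and no reset: what is moved stays moved. The work goes in short steps, Python scripts to look and compute and a tool call to move; the robot and the scene stay as the last step left them, time stands still between calls to the robot, and variables do not carry over. Pictures are saved under pics/ and viewed, at most 10 in all, crops included, and the job is handed in when it is done.

Besides the shell and the picture viewer there is one more tool, called after "Emit:" as name(argument=value, ...), one argument or row to a line, values as JSON. send_rows: Moves the arm, as the interface text tells. Its arguments: {"type":"object","properties":{"moves":{"type":"array","items":{"type":"array"}}},"required":["moves"]}

```bash
mkdir -p pics; ls
cat > h.py <<'E'
import numpy as np, cv2
from workcell import arm, grab_frame, camera_model, order, trace, landmark_of
def cam(n):
    m=camera_model(n); f=240/np.tan(np.radians(m['vfov'])/2); return m,f,np.array(m['rotation']),np.array(m['eye'])
def cloud(n,d):
    m,f,R,e=cam(n); v,u=np.mgrid[0:480,0:640]
    return np.stack([(u-m['cx'])/f*d,(v-m['cy'])/f*d,d],-1)@R.T+e
def proj(n,P):
    m,f,R,e=cam(n); c=(np.atleast_2d(P)-e)@R; return np.c_[c[:,0]/c[:,2]*f+m['cx'],c[:,1]/c[:,2]*f+m['cy']]
def save(p,img,s=1):
    if s!=1: img=cv2.resize(img,None,fx=s,fy=s,interpolation=cv2.INTER_CUBIC)
    cv2.imwrite(p,img[...,::-1])
E
python3 - <<'E'
from h import *
for n in ['top','side']:
    print(n,camera_model(n))
    im,d=grab_frame(n); save(f'pics/{n}0.png',im); np.savez(f'{n}0.npz',im=im,d=d)
    X=cloud(n,d)
    for q in ['casting_1','rack','easel','reject_tray','weight','caliper','driver']:
        for r in trace(n,q)[:4]:
            P=X[r['pixels']&(d>0)]
            print(q,round(r['confidence'],2),np.round(r['rect']),np.round(np.median(P,0),3) if len(P) else '')
s=arm.read_state();print(s)
E
```

```text
pics
top {'vfov': 48.25921469125073, 'cx': 314.49734306215237, 'cy': 238.05307375390922, 'eye': array([ 0.47646571, -0.02002032,  1.03048751]), 'rotation': array([-0.03851561,  0.71549283, -0.69730468,  0.01878115])}Traceback (most recent call last):
  File "<stdin>", line 5, in <module>
  File "h.py", line 7, in cloud
    return np.stack([(u-m['cx'])/f*d,(v-m['cy'])/f*d,d],-1)@R.T+e
           ~~~~~~~~~~~~~~~~~~~~~~~~~~~~~~~~~~~~~~~~~~~~~~~~^~~~
ValueError: matmul: Input operand 1 has a mismatch in its core dimension 0, with gufunc signature (n?,k),(k,m?)->(n?,m?) (size 4 is different from 3)
```

```bash
sed -i "s/np.array(m\['rotation'\])/Rot.from_quat(np.roll(m['rotation'],-1)).as_matrix()/; 1a from scipy.spatial.transform import Rotation as Rot" h.py
python3 - <<'E'
from h import *
for n in ['top','side']:
    print(n,camera_model(n))
    im,d=grab_frame(n); save(f'pics/{n}0.png',im); np.savez(f'{n}0.npz',im=im,d=d)
    X=cloud(n,d)
    for q in ['casting_1','rack','easel','reject_tray','weight','caliper','driver']:
        for r in trace(n,q)[:4]:
            P=X[r['pixels']&(d>0)]
            print(q,round(r['confidence'],2),np.round(r['rect']),np.round(np.median(P,0),3) if len(P) else '')
s=arm.read_state();print(s)
E
```

```text
top {'vfov': 48.25921469125073, 'cx': 314.49734306215237, 'cy': 238.05307375390922, 'eye': array([ 0.47646571, -0.02002032,  1.03048751]), 'rotation': array([-0.03851561,  0.71549283, -0.69730468,  0.01878115])}
casting_1 0.91 [206. 122. 266. 181.] [0.724 0.164 0.022]
casting_1 0.87 [178. 221. 213. 284.] [0.525 0.222 0.082]
casting_1 0.83 [153. 337. 216. 373.] [0.33  0.247 0.023]
casting_1 0.59 [111. 211. 150. 275.] [0.536 0.333 0.081]
rack 0.73 [108. 210. 240. 291.] [0.527 0.28  0.013]
easel 0.75 [292. 191. 387. 332.] [ 0.511 -0.037  0.015]
reject_tray 0.8 [424. 238. 566. 375.] [ 0.443 -0.337  0.006]
reject_tray 0.47 [289. 193. 389. 330.] [ 0.51  -0.037  0.015]
weight 0.54 [237. 328. 257. 348.] [0.371 0.13  0.031]
caliper 0.78 [450. 114. 493. 211.] [ 0.731 -0.296  0.007]
driver 0.72 [289. 103. 334. 185.] [0.765 0.013 0.022]
driver 0.46 [449. 114. 493. 210.] [ 0.729 -0.295  0.007]
side {'vfov': 55.900013939850645, 'cx': 330.4141570143139, 'cy': 242.75944630224785, 'eye': array([0.34754493, 0.67693121, 0.56524235]), 'rotation': array([ 0.06646968, -0.1365079 ,  0.87335626, -0.46281338
[... 681 characters left out ...]
me_s': 0.85, 'q': array([-1.15189111,  0.32096112, -0.07009036,  1.45050483,  0.02258477,
        1.37081754, -0.05689038]), 'qd': array([ 0.00095472, -0.00064384,  0.00267892,  0.00019554, -0.00062338,
       -0.00168064, -0.00105818]), 'effort': array([-1.37511138e-04, -4.93361878e+01, -3.81593769e-01, -3.14574623e+01,
        1.32461067e-02,  1.06452626e-03, -3.10805717e-06]), 'tool_pos': array([0.25602382, 0.59746646, 0.23137129]), 'orientation': array([2.62475627e-05, 2.01015354e-01, 9.79588089e-01, 4.35783595e-05]), 'wrist_force': array([ 0.12039262,  1.03760374, -0.18751769]), 'torque': array([0.01399667, 0.01391924, 0.04091708]), 'finger_force': 0.0, 'grip_width': 0.0853619061888987}
```

View pics/top0.png

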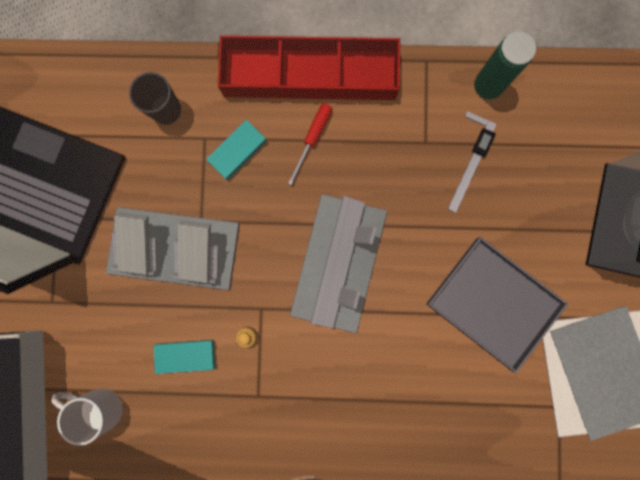

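View pics/side0.png

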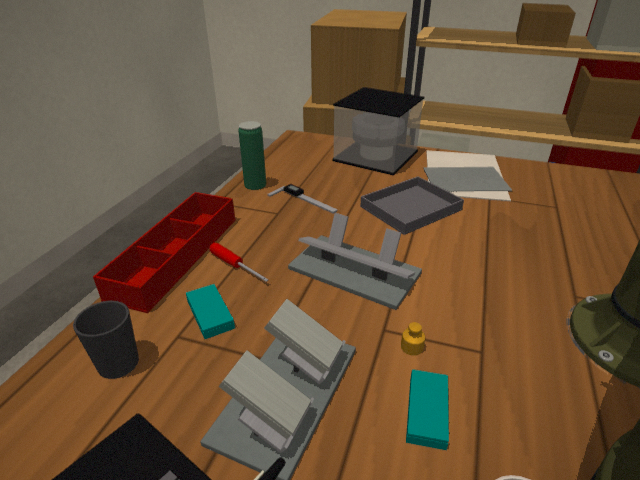

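Run:
```python
from h import *
from workcell import trace
for n in ['top','side']:
    z=np.load(f'{n}0.npz'); im,d=z['im'],z['d']; X=cloud(n,d)
    for q in ['casting_1','rack','easel','reject_tray']:
        for r in trace(n,q)[:4]:
            if r['confidence']<.55: continue
            m=cv2.erode(r['pixels'].astype(np.uint8),np.ones((3,3)))>0
            P=X[m&(d>0)]
            if q=='casting_1':
                c=P.mean(0); 
                for _ in range(3):
                    c=P.mean(0);nn=np.linalg.svd(P-c)[2][2]; nn*=np.sign(nn[2]); P=P[abs((P-c)@nn)<.006]
                g=np.array([nn[0],nn[1]]);
                print(n,q,'c',c.round(4),'n',nn.round(3),'tilt',np.degrees(np.arccos(nn[2])).round(1),'downhill yaw',np.degrees(np.arctan2(g[1],g[0])).round(1))
                u=np.cross([0,0,1],nn);u/=np.linalg.norm(u);v=np.cross(u,nn);a=(P-c)@u;b=(P-c)@v
                print('  ext',np.percentile(a,[1,99]).round(3),np.percentile(b,[1,99]).round(3),'zrange',np.percentile(P[:,2],[1,99]).round(3))
            else:
                Q=X[r['pixels']&(d>0)]; 
                lo,hi=(.008,.017) if q!='reject_tray' else (-.01,.05)
                B=Q[(Q[:,2]>lo)&(Q[:,2]<hi)] 
                (cx,cy),wh,an=cv2.minAreaRect(B[:,:2].astype(np.float32))
                print(n,q,np.round([cx,cy,*wh],4),'ang',round(an,1), cv2.boxPoints(((cx,cy),wh,an)).round(3).tolist(), 'high pts',Q[Q[:,2]>.07].mean(0).round(3) if (Q[:,2]>.07).any() else '')
    for q in ['easel_left','easel_right','easel','rack','reject_tray']:
        print(n,q,[(np.round(r['location']),round(r['confidence'],2)) for r in landmark_of(n,q)[:2]])
```

```text
top casting_1 c [0.7242 0.1644 0.0225] n [-0.004 -0.008  1.   ] tilt 0.5 downhill yaw -116.2
  ext [-0.051  0.053] [-0.035  0.034] zrange [0.018 0.027]
top casting_1 c [0.5214 0.2235 0.0811] n [-0.495  0.041  0.868] tilt 29.8 downhill yaw 175.3
  ext [-0.026  0.026] [-0.052  0.055] zrange [0.053 0.107]
top casting_1 c [0.3297 0.2474 0.0229] n [-0.    -0.001  1.   ] tilt 0.0 downhill yaw -95.5
  ext [-0.031  0.031] [-0.053  0.053] zrange [0.019 0.027]
top casting_1 c [0.5334 0.3358 0.0811] n [-0.494  0.031  0.869] tilt 29.7 downhill yaw 176.4
  ext [-0.027  0.025] [-0.051  0.055] zrange [0.053 0.107]
top rack [0.5323 0.2826 0.2403 0.1302] ang 84.2 [[0.45500001311302185, 0.17000000178813934], [0.5849999785423279, 0.15600000321865082], [0.609000027179718, 0.3959999978542328], [0.47999998927116394, 0.4090000092983246]] high pts [0.567 0.278 0.083]
top easel [ 0.5125 -0.0372  0.13    0.2396] ang 77.0 [[0.38100001215934753, -0.07400000095367432], [0.6150000095367432, -0.12700000405311584], [0.6439999938011169, -0.0010000000474974513], [0.4099999964237213, 0.05299999937415123]] high pts [ 0
[... 1395 characters left out ...]
729999989271164], [0.6169999837875366, -0.12700000405311584], [0.6460000276565552, 0.0020000000949949026], [0.41200000047683716, 0.05700000002980232]] high pts [ 0.502 -0.071  0.082]
side reject_tray [ 0.4504 -0.3612  0.2511  0.2108] ang 52.6 [[0.28999999165534973, -0.3970000147819519], [0.4580000042915344, -0.5249999761581421], [0.6100000143051147, -0.32499998807907104], [0.4429999887943268, -0.19699999690055847]] high pts [ 0.435 -0.065  0.092]
side easel_left [(array([386., 264.]), 0.61)]
side easel_right [(array([332., 248.]), 0.78)]
side easel [(array([353., 272.]), 0.77)]
side rack [(array([284., 395.]), 0.87)]
side reject_tray [(array([410., 207.]), 0.72), (array([262., 397.]), 0.53)]
```

Candidates: greys at top px (132,243) and (195,252), on the rack; turquoise look-alikes at (236,150) and (184,356), to be left alone. I choose the two grey ones. I check them, and the geometry projected from my rack and easel fits, in one crop.

```bash
cat >> h.py <<'E'
def fr(c,yaw):
    a=np.radians(yaw); return lambda p:np.array([c[0]+np.cos(a)*p[0]-np.sin(a)*p[1],c[1]+np.sin(a)*p[0]+np.cos(a)*p[1],p[2]])
rack=fr((.533,.283),-5.8); easel=fr((.5133,-.036),77.); tray=fr((.444,-.338),53.2)
E
python3 - <<'E'
from h import *
z=np.load('top0.npz'); im=z['im'].copy(); d=z['d']; X=cloud('top',d)
for p in [rack((.0257,-.058,.0855)),rack((.0257,.058,.0855)),easel((-.015,.058,.035)),easel((-.015,-.058,.035)),tray((0,0,.0))]:
    q=proj('top',p)[0]; print(p.round(4),q.round(1)); cv2.circle(im,tuple(np.round(q).astype(int)),1,(255,0,0),-1)
print('laptop max z',np.nanmax(X[110:300,:125,2][d[110:300,:125]>0]), 'xy', X[110:300,:125].reshape(-1,3)[np.argmax(np.where(d[110:300,:125]>0,X[110:300,:125,2],0))].round(2))
save('pics/crop1.png',im[180:380,90:400],2.5)
E
```

```text
[0.5527 0.2227 0.0855] [193.8 235.2]
[0.5644 0.3381 0.0855] [130.  227.1]
[ 0.4534 -0.0376  0.035 ] [338.1 294.6]
[ 0.5664 -0.0637  0.035 ] [353.6 234. ]
[ 0.444 -0.338  0.   ] [496.4 303.5]
laptop max z 0.20327780988989852 xy [0.45 0.49 0.2 ]
```

View pics/crop1.png

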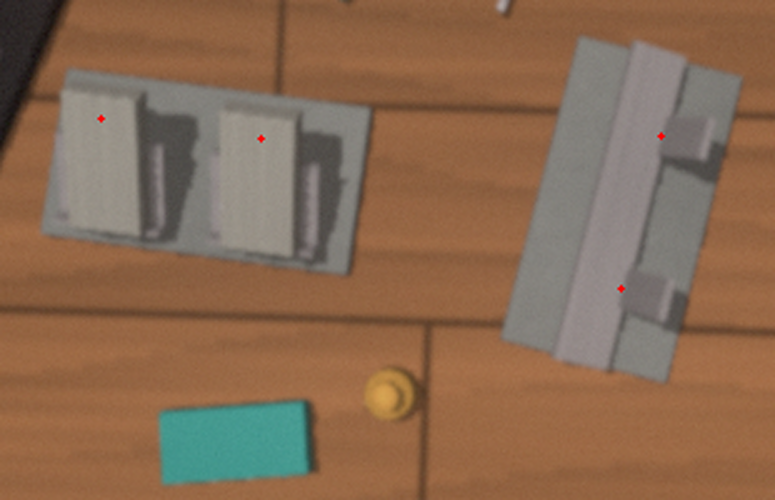

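Emit:
send_rows(
  moves=[
    [85,[10,-50,0],-0.149],
    [85,[20,-100,0],-0.298],
    [85,[30,-150,0],-0.447],
    [85,[40,-200,0],-0.596],
    [85,[50,-245,0],-0.745],
  ],
)

```text
time_s: 2.25
tool_pos: [0.3062, 0.3506, 0.2315]
orientation: [-0.0, 0.546, 0.838, 0.0]
wrist_force: [0.7, -0.3, 0.8]
grip_width: 0.0849
finger_force: 0.0
```

Crop: the red grip marks sit on the overhanging ends of both grey castings (crop px (101,118), (261,138)), and the corner marks match the backrest roots ((661,135), (621,288)), so the fits hold.

Emit:
send_rows(
  moves=[
    [85,[25,-15,0],-0.149],
    [85,[50,-30,0],-0.298],
    [85,[75,-45,0],-0.447],
    [85,[100,-60,0],-0.596],
    [85,[125,-72,0],-0.745],
  ],
)

```text
time_s: 2.75
tool_pos: [0.4321, 0.2795, 0.2317]
orientation: [0.0, 0.814, 0.581, 0.0]
wrist_force: [-0.1, 0.3, 0.2]
grip_width: 0.085
finger_force: 0.0
```

Emit:
send_rows(
  moves=[
    [85,[25,-12,-16],-0.149],
    [85,[50,-24,-32],-0.298],
    [85,[75,-36,-48],-0.447],
    [85,[100,-47,-64],-0.596],
    [85,[124,-58,-81],-0.745],
  ],
)

```text
time_s: 3.25
tool_pos: [0.5562, 0.2221, 0.15]
orientation: [-0.0, 0.969, 0.245, 0.0]
wrist_force: [0.4, 0.7, -0.4]
grip_width: 0.0853
finger_force: 0.0
```

Emit:
send_rows(
  moves=[
    [85,[0,0,0],-0.149],
    [85,[0,0,0],-0.298],
    [85,[0,0,-10],-0.447],
    [85,[0,0,-20],-0.603],
    [85,[0,0,-35],-0.603],
  ],
)

```text
time_s: 3.75
tool_pos: [0.5556, 0.2229, 0.1155]
orientation: [-0.0, 0.999, -0.051, 0.001]
wrist_force: [0.2, -0.4, 0.5]
grip_width: 0.0849
finger_force: 0.0
```

Emit:
send_rows(
  moves=[
    [85,[0,0,-25],0],
    [85,[0,0,-51],0],
    [85,[0,0,-51],0],
    [50,[0,0,-51],0],
    [45,[0,0,-51],0],
  ],
)

```text
time_s: 4.25
tool_pos: [0.556, 0.2228, 0.0657]
orientation: [-0.001, 0.999, -0.05, 0.001]
wrist_force: [0.1, 0.1, 0.9]
grip_width: 0.0586
finger_force: 0.0
```

Emit:
send_rows(
  moves=[
    [40,[0,0,0],0],
    [40,[0,0,0],0],
    [40,[0,0,0],0],
    [40,[0,0,0],0],
    [40,[0,0,0],0],
  ],
)

```text
time_s: 4.75
tool_pos: [0.5562, 0.223, 0.0661]
orientation: [-0.001, 0.999, -0.05, 0.001]
wrist_force: [0.4, 0.7, 5.9]
grip_width: 0.0532
finger_force: 62.9
```

Emit:
send_rows(
  moves=[
    [40,[0,0,20],0],
    [40,[0,0,50],0],
    [40,[0,0,80],0],
    [40,[0,0,115],0],
    [40,[0,0,115],0],
  ],
)

```text
time_s: 5.25
tool_pos: [0.5579, 0.2236, 0.1846]
orientation: [-0.002, 0.999, -0.051, 0.004]
wrist_force: [0.6, 1.1, -1.6]
grip_width: 0.0531
finger_force: 64.6
```

Run:
```python
from h import *
im,d=grab_frame('side'); save('pics/s1.png',im)
```

```text
(no output)
```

View pics/s1.png

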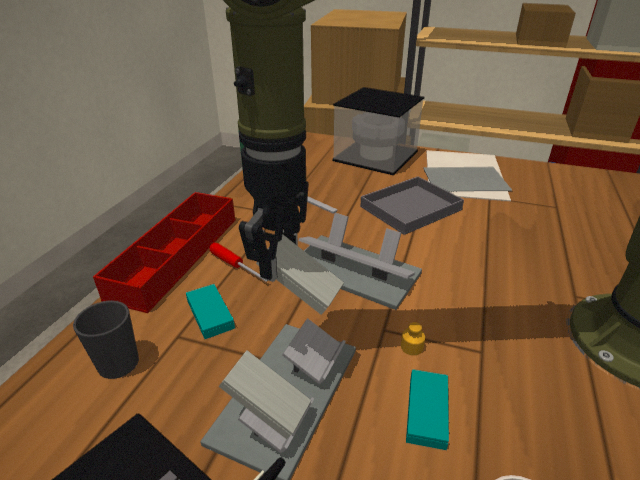

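The casting at (310,275) is held at about its rack tilt, so it does not droop. I will carry it to the far (right) slot and test whether a milder grip command lowers the pad force.

Emit:
send_rows(
  moves=[
    [50,[2,-20,0],0.145],
    [50,[5,-42,0],0.29],
    [50,[8,-63,0],0.435],
    [50,[10,-84,0],0.58],
    [52,[13,-105,0],0.725],
  ],
)

```text
time_s: 5.8
tool_pos: [0.5667, 0.1165, 0.1772]
orientation: [-0.0, 0.951, 0.31, -0.002]
wrist_force: [-0.3, -0.3, -2.6]
grip_width: 0.0532
finger_force: 64.3
```

Emit:
send_rows(
  moves=[
    [52,[2,-20,0],0.145],
    [52,[5,-42,-10],0.29],
    [52,[8,-63,-20],0.435],
    [52,[10,-84,-30],0.58],
    [52,[13,-105,-40],0.721],
  ],
)

```text
time_s: 6.3
tool_pos: [0.5795, 0.0118, 0.1369]
orientation: [-0.001, 0.78, 0.625, -0.001]
wrist_force: [-1.0, 0.9, -2.8]
grip_width: 0.0532
finger_force: 64.4
```

```bash
cat >> h.py <<'E'
def tcp(slot,th,h,push,off=(.0894,-.0112),dz=.021):
    """TCP for casting elevation th deg, E at height h up the backrest, overpush along -X easel (m)"""
    t=np.radians(th);x=np.array([np.cos(t),np.sin(t)]);z=np.array([-np.sin(t),np.cos(t)])
    P=np.array([-.015-h*np.tan(np.radians(25))-push,.035+h])+off[0]*x+off[1]*z
    return easel((P[0],slot,P[1]-dz))
E
python3 - <<'E'
from h import *
c=np.array([.581,.012,.139])
rows=[(30,.028,-.012),(30,.028,0),(30,.028,.004)]+[(30+3.5*i,.028+.0026*i,.006) for i in range(1,11)]+[(65+4*i,.054,.006) for i in range(1,6)]
for r in rows: p=tcp(-.058,*r); print(np.round(r,3),((p-c)*1000).round(1), (p*1000).round(0))
E
```

```text
[ 3.0e+01  2.8e-02 -1.2e-02] [  3.9   4.2 -62. ] [585.  16.  77.]
[3.0e+01 2.8e-02 0.0e+00] [  1.2  -7.5 -62. ] [582.   5.  77.]
[3.0e+01 2.8e-02 4.0e-03] [  0.3 -11.4 -62. ] [581.   1.  77.]
[3.35e+01 3.10e-02 6.00e-03] [ -1.  -16.8 -54.4] [580.  -5.  85.]
[3.7e+01 3.3e-02 6.0e-03] [ -1.8 -20.5 -46.9] [579.  -8.  92.]
[4.05e+01 3.60e-02 6.00e-03] [ -2.7 -24.4 -39.7] [578. -12.  99.]
[4.4e+01 3.8e-02 6.0e-03] [ -3.7 -28.7 -32.6] [577. -17. 106.]
[4.75e+01 4.10e-02 6.00e-03] [ -4.8 -33.2 -25.7] [576. -21. 113.]
[5.1e+01 4.4e-02 6.0e-03] [ -5.9 -38.  -19. ] [575. -26. 120.]
[5.45e+01 4.60e-02 6.00e-03] [ -7.  -43.  -12.5] [574. -31. 126.]
[5.8e+01 4.9e-02 6.0e-03] [ -8.2 -48.3  -6.3] [573. -36. 133.]
[6.15e+01 5.10e-02 6.00e-03] [ -9.5 -53.7  -0.4] [572. -42. 139.]
[6.5e+01 5.4e-02 6.0e-03] [-10.8 -59.3   5.3] [570. -47. 144.]
[6.9e+01 5.4e-02 6.0e-03] [-12.  -64.6   8.4] [569. -53. 147.]
[7.3e+01 5.4e-02 6.0e-03] [-13.3 -70.1  11.2] [568. -58. 150.]
[7.7e+01 5.4e-02 6.0e-03] [-14.6 -75.8  13.6] [566. -64. 153.]
[8.1e+01 5.4e-02 6.0e-03] [-15.9 -81.6  15.5] [565. -70. 155.]
[8.5e+01 5.4e-02 6.0e-03] [-17.3 -87.6  17.1] [564. -76. 156.]
```

Emit:
send_rows(
  moves=[
    [40,[2,4,-25],0],
    [40,[4,4,-50],0],
    [40,[4,4,-62],0],
    [40,[1,-8,-62],0],
    [40,[0,-12,-62],0],
  ],
)

```text
time_s: 6.8
tool_pos: [0.5806, 0.0072, 0.0773]
orientation: [-0.004, 0.782, 0.624, 0.003]
wrist_force: [1.1, 15.5, 0.0]
grip_width: 0.0533
finger_force: 64.6
```

Emit:
send_rows(
  moves=[
    [40,[-1,-5,8],0],
    [40,[-2,-9,15],0],
    [40,[-3,-13,22],0],
    [40,[-4,-17,29],0],
    [40,[-5,-22,36],0],
  ],
)

```text
time_s: 7.3
tool_pos: [0.577, -0.0157, 0.1149]
orientation: [-0.002, 0.781, 0.624, 0.003]
wrist_force: [0.3, 10.3, -1.8]
grip_width: 0.0535
finger_force: 65.0
```

```bash
cat >> h.py <<'E'
def lean(n,tagp=None):
    """casting pose angle from points around the gripper: project cloud into easel side plane"""
    im,d=grab_frame(n); X=cloud(n,d); s=arm.read_state(); t=s['tool_pos']
    if tagp: save(tagp,im)
    a=np.radians(77); ex=np.array([np.cos(a),np.sin(a)]); ey=np.array([-np.sin(a),np.cos(a)])
    for r in trace(n,'casting_1')[:5]:
        P=X[(cv2.erode(r['pixels'].astype(np.uint8),np.ones((3,3)))>0)&(d>0)]
        if len(P)<30: continue
        c=np.median(P,0)
        for _ in range(4):
            P=P[abs((P-P.mean(0))@np.linalg.svd(P-P.mean(0))[2][2])<.006]
        nn=np.linalg.svd(P-P.mean(0))[2][2]
        el=(P[:,:2]-(.5133,-.036))@np.c_[ex,ey]
        print(n,round(r['confidence'],2),np.round(r['rect']),'c',c.round(3),'n',nn.round(3),'n_easel',np.round([nn[:2]@ex,nn[:2]@ey,nn[2]],3),'X',np.percentile(el[:,0],[1,50,99]).round(3),'Y',np.percentile(el[:,1],[1,50,99]).round(3),'Z',np.percentile(P[:,2],[1,50,99]).round(3))
E
python3 - <<'E'
from h import *
lean('side','pics/s2.png'); lean('top','pics/t2.png')
E
```

```text
side 0.97 [303. 206. 352. 235.] c [ 0.579 -0.004  0.143] n [ 0.164  0.7   -0.695] n_easel [ 0.719 -0.002 -0.695] X [-0.023  0.048  0.057] Y [-0.082 -0.061 -0.031] Z [0.069 0.143 0.152]
side 0.75 [220. 352. 308. 438.] c [0.533 0.348 0.077] n [-0.496  0.071  0.865] n_easel [-0.042  0.5    0.865] X [0.344 0.375 0.402] Y [0.022 0.067 0.112] Z [0.052 0.079 0.105]
side 0.67 [405. 367. 449. 447.] c [0.329 0.266 0.022] n [ 0.003 -0.007 -1.   ] n_easel [-0.006 -0.004 -1.   ] X [0.186 0.247 0.295] Y [0.207 0.244 0.281] Z [0.017 0.022 0.024]
side 0.62 [210. 244. 253. 270.] c [0.771 0.022 0.022] n [0.173 0.52  0.837] n_easel [ 0.545 -0.052  0.837] X [0.099 0.114 0.125] Y [-0.284 -0.241 -0.196] Z [0.013 0.023 0.027]
side 0.61 [189. 285. 231. 336.] c [0.718 0.18  0.022] n [ 0.009 -0.004 -1.   ] n_easel [-0.002 -0.01  -1.   ] X [0.21  0.253 0.294] Y [-0.211 -0.156 -0.108] Z [0.016 0.022 0.024]
top 0.94 [113. 212. 152. 275.] c [0.536 0.333 0.082] n [-0.491  0.041  0.87 ] n_easel [-0.07   0.488  0.87 ] X [0.339 0.367 0.396] Y [0.018 0.063 0.112] Z [0.053 0.081 0.107]
top 0.64 [207. 119. 265. 180.] c [0.724 0.164 0.023] n [-0.007 -0.007  1.   ] n_easel [-0.008  0.005  1.   ] X [0.201 0.242 0.284] Y [-0.212 -0.16  -0.11 ] Z [0.018 0.023 0.027]
top 0.26 [365. 210. 390. 299.] c [ 0.556 -0.103  0.013] n [-0.186 -0.972  0.144] n_easel [-0.989 -0.038  0.144] X [-0.064 -0.057 -0.044] Y [-0.115 -0.051  0.034] Z [0.009 0.013 0.095]
```

View pics/s2.png

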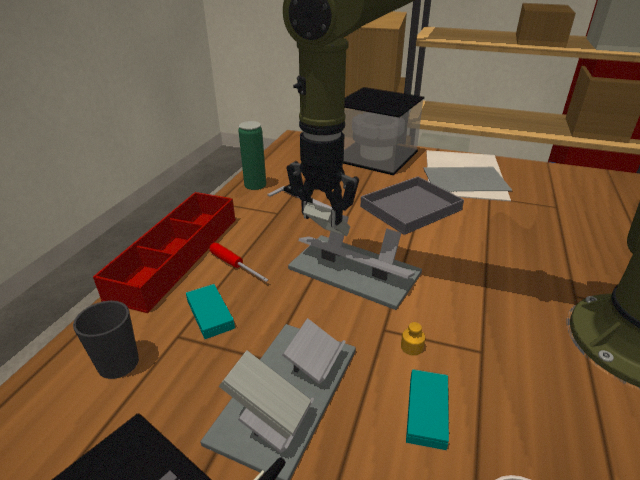

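```bash
cat >> h.py <<'E'
def endface(n='side'):
    im,d=grab_frame(n); X=cloud(n,d); t=arm.read_state()['tool_pos']
    a=np.radians(77); M=np.array([[np.cos(a),-np.sin(a)],[np.sin(a),np.cos(a)]])
    E=np.concatenate([(X[...,:2]-(.5133,-.036))@M,X[...,2:]],-1); T=(t[:2]-(.5133,-.036))@M
    m=(d>0)&(abs(E[...,1]-T[1])<.018)&(abs(E[...,0]-T[0])<.11)&(E[...,2]>t[2]-.08)&(E[...,2]<t[2]+.06)
    P=E[m]; print('tcp easel',T.round(4),t[2].round(4),len(P))
    H=np.c_[P[:,0],P[:,2]]; o=np.argsort(-H[:,1]); H=H[o]
    for z0 in np.arange(H[:,1].max(),H[:,1].min(),-.004):
        k=(H[:,1]<=z0)&(H[:,1]>z0-.004)
        if k.sum()>2: print(f'Z {z0*1000:.0f}: X med {np.median(H[k,0])*1000:.0f} [{H[k,0].min()*1000:.0f},{H[k,0].max()*1000:.0f}] n{k.sum()}', 'rgb',im[m][o][k].mean(0).round())
E
python3 -c "
from h import *
endface()"
```

```text
tcp easel [ 0.0333 -0.0578] 0.1157 603
Z 159: X med 43 [40,46] n40 rgb [107. 105.  97.]
Z 155: X med 46 [40,51] n55 rgb [114. 112. 102.]
Z 151: X med 50 [45,55] n54 rgb [152. 150. 136.]
Z 147: X med 54 [49,59] n48 rgb [156. 154. 139.]
Z 143: X med 55 [53,57] n16 rgb [128. 126. 115.]
Z 131: X med 40 [38,41] n5 rgb [85. 86. 76.]
Z 95: X med -42 [-45,-39] n10 rgb [97. 84. 75.]
Z 91: X med -41 [-49,-2] n17 rgb [85. 79. 75.]
Z 87: X med -5 [-43,-3] n5 rgb [77. 70. 63.]
Z 83: X med -7 [-42,-6] n4 rgb [77. 72. 62.]
Z 75: X med -21 [-26,-17] n14 rgb [91. 90. 82.]
Z 71: X med -18 [-23,-14] n33 rgb [93. 92. 83.]
Z 67: X med -19 [-20,-17] n7 rgb [87. 85. 77.]
Z 63: X med -25 [-25,-24] n4 rgb [83. 81. 76.]
Z 59: X med -24 [-28,-20] n29 rgb [84. 80. 78.]
Z 55: X med -22 [-30,23] n46 rgb [84. 81. 79.]
Z 51: X med 13 [-28,25] n84 rgb [85. 81. 79.]
Z 47: X med -17 [-23,24] n49 rgb [84. 81. 79.]
Z 43: X med -16 [-27,1] n49 rgb [84. 81. 79.]
Z 39: X med -14 [-19,11] n31 rgb [82. 80. 77.]
```

The picture shows the casting's end face at (318,211) in the gripper over the right backrest; the depth profile gives its tilt as about 43°, so it pivots against the backrest. I continue along the arc.

Emit:
send_rows(
  moves=[
    [40,[-1,-5,7],0],
    [40,[-2,-11,13],0],
    [40,[-3,-16,19],0],
    [40,[-5,-22,25],0],
    [40,[-6,-28,31],0],
  ],
)

```text
time_s: 8.05
tool_pos: [0.5707, -0.0459, 0.1456]
orientation: [-0.001, 0.782, 0.624, 0.003]
wrist_force: [0.6, 6.5, -2.4]
grip_width: 0.0534
finger_force: 65.7
```

Emit:
send_rows(
  moves=[
    [40,[-1,-5,3],0],
    [40,[-2,-11,6],0],
    [40,[-4,-16,8],0],
    [40,[-5,-22,10],0],
    [40,[-6,-28,12],0],
  ],
)

```text
time_s: 8.55
tool_pos: [0.5648, -0.0743, 0.1575]
orientation: [-0.001, 0.782, 0.624, 0.003]
wrist_force: [2.4, 5.8, -2.0]
grip_width: 0.0532
finger_force: 66.5
```

```bash
python3 -c "
from h import *
endface()"
```

```text
tcp easel [-0.0271 -0.0588] 0.1579 762
Z 202: X med -14 [-28,-2] n116 rgb [116. 112. 100.]
Z 198: X med -5 [-8,-3] n31 rgb [101. 100.  91.]
Z 194: X med -5 [-6,-4] n7 rgb [81. 80. 72.]
Z 190: X med -14 [-17,-10] n8 rgb [92. 92. 82.]
Z 186: X med -11 [-22,-8] n48 rgb [87. 86. 78.]
Z 182: X med -10 [-23,-8] n33 rgb [72. 71. 65.]
Z 178: X med -11 [-25,-9] n26 rgb [64. 62. 57.]
Z 174: X med -12 [-25,-9] n18 rgb [70. 69. 63.]
Z 170: X med -24 [-25,-23] n6 rgb [73. 73. 66.]
Z 166: X med -24 [-26,-21] n16 rgb [76. 75. 68.]
Z 162: X med -25 [-26,-22] n21 rgb [77. 76. 69.]
Z 158: X med -25 [-27,-23] n21 rgb [77. 75. 69.]
Z 154: X med -26 [-29,-24] n25 rgb [76. 75. 69.]
Z 150: X med -26 [-28,-23] n20 rgb [76. 75. 69.]
Z 146: X med -28 [-29,-26] n22 rgb [76. 75. 68.]
Z 142: X med -28 [-30,-26] n22 rgb [77. 76. 69.]
Z 138: X med -28 [-30,-26] n20 rgb [75. 74. 68.]
Z 134: X med -29 [-32,-26] n22 rgb [76. 75. 68.]
Z 130: X med -30 [-32,-26] n21 rgb [75. 75. 67.]
Z 126: X med -30 [-33,-28] n20 rgb [76. 75. 68.]
Z 122: X med -30 [-32,-17] n35 rgb [85. 84. 76.]
Z 118: X med -30 [-33,-17] n29 rgb [90. 88. 80.]
Z 114: X med -29 [-33,-18] n23 rgb [72. 71. 65.]
Z 110: X med -26 [-35,-20] n20 rgb [73. 72. 65.]
Z 106: X med -32 [-35,-21] n11 rgb [77. 75. 68.]
Z 102: X med -34 [-37,-32] n6 rgb [75. 75. 68.]
Z 98: X med -27 [-37,-17] n76 rgb [110. 108.  98.]
Z 94: X med -20 [-28,-18] n29 rgb [107. 106.  96.]
Z 90: X med -21 [-23,-20] n5 rgb [81. 79. 73.]
Z 82: X med -34 [-34,-32] n5 rgb [81. 79. 75.]
```

Run:
```python
from h import *
c=np.array([.564,-.078,.156]); 
rows=[(82,.059,-.012),(82,.017,-.012),(82,.017,.0),(82,.017,.005)]+[(82+3*i,.017,.006) for i in range(1,12)]+[(113,.017,.0),(113,.004,-.001),(113,.002,-.001)]
for r in rows: p=tcp(-.058,*r,off=(.087,-.005)); print(np.round(r,3),((p-c)*1000).round(0), (p*1000).round(0))
```

```text
[ 8.2e+01  5.9e-02 -1.2e-02] [ 3. 16.  2.] [567. -62. 158.]
[ 8.2e+01  1.7e-02 -1.2e-02] [  7.  35. -40.] [571. -43. 116.]
[8.2e+01 1.7e-02 0.0e+00] [  4.  23. -40.] [568. -55. 116.]
[8.2e+01 1.7e-02 5.0e-03] [  3.  18. -40.] [567. -60. 116.]
[8.5e+01 1.7e-02 6.0e-03] [  2.  13. -39.] [566. -65. 117.]
[8.8e+01 1.7e-02 6.0e-03] [  1.   9. -38.] [565. -69. 118.]
[9.1e+01 1.7e-02 6.0e-03] [  0.   4. -38.] [564. -74. 118.]
[9.4e+01 1.7e-02 6.0e-03] [ -1.  -0. -38.] [563. -78. 118.]
[9.7e+01 1.7e-02 6.0e-03] [ -2.  -5. -38.] [562. -83. 118.]
[1.0e+02 1.7e-02 6.0e-03] [ -3.  -9. -38.] [561. -87. 118.]
[1.03e+02 1.70e-02 6.00e-03] [ -4. -14. -39.] [560. -92. 117.]
[1.06e+02 1.70e-02 6.00e-03] [ -5. -18. -40.] [559. -96. 116.]
[1.09e+02 1.70e-02 6.00e-03] [ -6. -22. -41.] [ 558. -100.  115.]
[1.12e+02 1.70e-02 6.00e-03] [ -7. -26. -42.] [ 557. -104.  114.]
[1.15e+02 1.70e-02 6.00e-03] [ -8. -31. -44.] [ 556. -109.  112.]
[1.13e+02 1.70e-02 0.00e+00] [ -6. -22. -43.] [ 558. -100.  113.]
[ 1.13e+02  4.00e-03 -1.00e-03] [ -4. -15. -56.] [560. -93. 100.]
[ 1.13e+02  2.00e-03 -1.00e-03] [ -4. -14. -58.] [560. -92.  98.]
```

Emit:
send_rows(
  moves=[
    [40,[3,16,2],0],
    [40,[6,30,-20],0],
    [40,[7,35,-39],0],
    [40,[4,23,-39],0],
    [40,[3,18,-39],0],
  ],
)

```text
time_s: 9.1
tool_pos: [0.5665, -0.0597, 0.1179]
orientation: [-0.001, 0.783, 0.622, 0.001]
wrist_force: [1.0, 5.4, -1.3]
grip_width: 0.053
finger_force: 66.8
```

Emit:
send_rows(
  moves=[
    [40,[-1,-5,1],0],
    [40,[-2,-9,2],0],
    [40,[-3,-14,2],0],
    [40,[-4,-18,2],0],
    [40,[-5,-23,2],0],
  ],
)

```text
time_s: 9.6
tool_pos: [0.5626, -0.0805, 0.1207]
orientation: [-0.001, 0.782, 0.623, 0.002]
wrist_force: [1.0, 7.3, -2.5]
grip_width: 0.0534
finger_force: 67.7
```

Emit:
send_rows(
  moves=[
    [40,[-1,-4,0],0],
    [40,[-2,-9,-1],0],
    [40,[-3,-13,-2],0],
    [40,[-4,-18,-3],0],
    [40,[-5,-22,-4],0],
  ],
)

```text
time_s: 10.1
tool_pos: [0.5577, -0.1028, 0.1169]
orientation: [-0.001, 0.782, 0.623, 0.002]
wrist_force: [1.4, 6.2, -2.0]
grip_width: 0.0531
finger_force: 68.6
```

```bash
python3 -c "
from h import *
endface()"
```

```text
tcp easel [-0.0559 -0.0583] 0.1167 1036
Z 167: X med -40 [-50,-37] n46 rgb [96. 94. 85.]
Z 163: X med -52 [-60,-39] n28 rgb [103.  91.  76.]
Z 155: X med -50 [-55,-36] n38 rgb [94. 94. 84.]
Z 151: X med -41 [-54,-35] n57 rgb [100.  98.  89.]
Z 147: X med -37 [-54,-31] n45 rgb [89. 87. 80.]
Z 143: X med -35 [-46,-33] n24 rgb [102. 100.  91.]
Z 139: X med -42 [-47,-35] n9 rgb [92. 91. 83.]
Z 135: X med -44 [-48,-41] n17 rgb [89. 88. 80.]
Z 131: X med -43 [-47,-41] n28 rgb [92. 90. 81.]
Z 127: X med -42 [-44,-40] n30 rgb [92. 91. 83.]
Z 123: X med -41 [-42,-37] n30 rgb [96. 95. 86.]
Z 119: X med -39 [-42,-37] n27 rgb [109. 107.  97.]
Z 115: X med -37 [-41,-34] n33 rgb [120. 119. 108.]
Z 111: X med -36 [-39,-34] n30 rgb [121. 119. 108.]
Z 107: X med -35 [-37,-33] n25 rgb [121. 119. 108.]
Z 103: X med -33 [-37,-30] n31 rgb [121. 118. 108.]
Z 99: X med -32 [-35,-30] n27 rgb [120. 118. 107.]
Z 95: X med -31 [-36,-27] n28 rgb [120. 118. 107.]
Z 91: X med -29 [-34,-12] n37 rgb [122. 121. 109.]
Z 87: X med -26 [-31,-13] n44 rgb [120. 119. 108.]
Z 83: X med -24 [-29,-10] n30 rgb [103. 101.  92.]
Z 79: X med -20 [-29,-10] n29 rgb [115. 113. 103.]
Z 75: X med -23 [-27,-14] n14 rgb [118. 116. 104.]
Z 71: X med -20 [-24,-1] n33 rgb [122. 120. 109.]
Z 67: X med -13 [-23,-3] n80 rgb [122. 120. 109.]
Z 63: X med -6 [-21,-4] n9 rgb [115. 113. 103.]
Z 55: X med 23 [20,25] n14 rgb [127. 122. 119.]
Z 51: X med 19 [-22,26] n69 rgb [116. 112. 108.]
Z 47: X med -16 [-24,24] n52 rgb [103.  99.  96.]
Z 43: X med -17 [-25,3] n44 rgb [98. 95. 92.]
Z 39: X med -16 [-18,-6] n27 rgb [90. 87. 85.]
```

The casting now leans at about 110°. I lower it along the backrest into the corner, let go and lift away.

Emit:
send_rows(
  moves=[
    [40,[0,3,-7],0],
    [40,[1,6,-14],0],
    [40,[2,8,-20],0],
    [40,[2,6,-20],0],
    [40,[1,5,-20],0],
  ],
)

```text
time_s: 10.65
tool_pos: [0.5601, -0.0979, 0.0964]
orientation: [0.0, 0.782, 0.623, 0.003]
wrist_force: [3.6, 7.7, -1.9]
grip_width: 0.053
finger_force: 69.0
```

Emit:
send_rows(
  moves=[
    [58,[0,0,0],0],
    [62,[0,0,0],0],
    [75,[0,0,0],0],
    [75,[0,0,0],0],
    [75,[0,0,0],0],
  ],
)

```text
time_s: 11.15
tool_pos: [0.5578, -0.1, 0.0953]
orientation: [0.0, 0.782, 0.623, -0.0]
wrist_force: [0.7, -0.4, 0.1]
grip_width: 0.0747
finger_force: 0.0
```

Emit:
send_rows(
  moves=[
    [75,[0,0,30],0],
    [75,[0,0,60],0],
    [75,[0,0,90],0],
    [85,[0,20,120],0.149],
    [85,[0,60,130],0.149],
  ],
)

```text
time_s: 11.65
tool_pos: [0.5595, -0.0434, 0.2292]
orientation: [0.003, 0.735, 0.678, 0.002]
wrist_force: [1.1, 0.1, 1.1]
grip_width: 0.085
finger_force: 0.0
```

Run:
```python
from h import *
lean('side','pics/s3.png'); lean('top')
import cv2
save('pics/s3c.png',cv2.imread('pics/s3.png')[180:320,270:440,::-1],4)
```

```text
side 0.97 [314. 193. 357. 251.] c [ 0.567 -0.077  0.089] n [-0.427 -0.814 -0.394] n_easel [-0.889  0.233 -0.394] X [-0.051 -0.027 -0.001] Y [-0.084 -0.065 -0.033] Z [0.044 0.085 0.139]
side 0.95 [404. 367. 447. 446.] c [0.33  0.265 0.022] n [0.002 0.006 1.   ] n_easel [ 0.006 -0.     1.   ] X [0.187 0.247 0.295] Y [0.208 0.244 0.28 ] Z [0.018 0.022 0.024]
side 0.92 [220. 350. 309. 441.] c [0.533 0.348 0.077] n [-0.496  0.072  0.866] n_easel [-0.042  0.499  0.866] X [0.344 0.375 0.402] Y [0.022 0.067 0.112] Z [0.052 0.078 0.105]
side 0.7 [186. 283. 235. 339.] c [0.718 0.18  0.022] n [-0.002  0.011  1.   ] n_easel [0.011 0.005 1.   ] X [0.209 0.254 0.294] Y [-0.212 -0.156 -0.108] Z [0.016 0.022 0.024]
top 0.9 [206. 122. 265. 177.] c [0.724 0.164 0.023] n [ 0.001 -0.001 -1.   ] n_easel [-0.    -0.001 -1.   ] X [0.201 0.243 0.285] Y [-0.212 -0.161 -0.11 ] Z [0.018 0.023 0.027]
top 0.82 [116. 212. 150. 273.] c [0.536 0.333 0.082] n [-0.495  0.04   0.868] n_easel [-0.073  0.491  0.868] X [0.339 0.366 0.394] Y [0.017 0.063 0.111] Z [0.054 0.081 0.107]
top 0.77 [152. 337. 216. 372.] c [0.33  0.246 0.023] n [0.003 0.001 1.   ] n_easel [ 0.002 -0.003  1.   ] X [0.181 0.235 0.288] Y [0.206 0.243 0.278] Z [0.019 0.023 0.027]
top 0.47 [288. 104. 334. 182.] c [0.792 0.001 0.025] n [-0.048 -0.125  0.991] n_easel [-0.133  0.018  0.991] X [0.088 0.099 0.112] Y [-0.286 -0.263 -0.244] Z [0.019 0.025 0.03 ]
```

View pics/s3c.png

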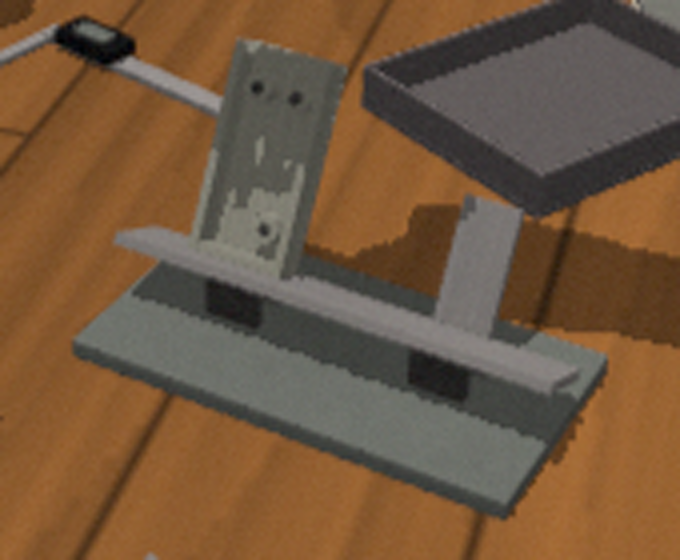

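The crop shows the casting leaning in the right slot with bosses at (257,88), (295,98) and (263,230), and none at lower left. This is the reject, casting_2. Next I fetch the other one.

Emit:
send_rows(
  moves=[
    [85,[1,34,0],-0.145],
    [85,[2,68,0],-0.29],
    [85,[3,102,0],-0.435],
    [80,[4,136,0],-0.58],
    [75,[4,170,0],-0.725],
  ],
)

```text
time_s: 12.35
tool_pos: [0.562, 0.1299, 0.2245]
orientation: [0.001, 0.929, 0.371, -0.001]
wrist_force: [0.2, -0.1, 0.7]
grip_width: 0.0748
finger_force: 0.0
```

Emit:
send_rows(
  moves=[
    [72,[1,34,0],-0.145],
    [72,[2,68,-10],-0.29],
    [72,[3,102,-20],-0.435],
    [72,[4,136,-30],-0.58],
    [72,[4,170,-40],-0.725],
  ],
)

```text
time_s: 12.85
tool_pos: [0.5666, 0.2998, 0.184]
orientation: [0.001, 1.0, 0.018, -0.0]
wrist_force: [1.1, 0.0, 0.6]
grip_width: 0.0721
finger_force: 0.0
```

Emit:
send_rows(
  moves=[
    [72,[1,37,-20],-0.145],
    [72,[1,37,-40],-0.145],
    [72,[1,37,-55],-0.145],
    [72,[1,37,-70],-0.145],
    [72,[1,37,-70],-0.145],
  ],
)

```text
time_s: 13.35
tool_pos: [0.5664, 0.3345, 0.1127]
orientation: [0.002, 0.999, -0.052, -0.002]
wrist_force: [0.1, -1.0, 0.7]
grip_width: 0.0721
finger_force: 0.0
```

Run:
```python
from h import *
z=np.load('top0.npz');X=cloud('top',z['d'])
s=arm.read_state(); print(s['tool_pos'].round(4),s['orientation'].round(3),s['grip_width'],s['q'].round(2))
k=(X[...,0]>.5)&(X[...,0]<.66)&(X[...,1]>.375)&(X[...,1]<.46); P=X[k]; 
for y in np.arange(.375,.46,.01): q=P[(P[:,1]>=y)&(P[:,1]<y+.01)]; print(y.round(3),q[:,2].max().round(3))
```

```text
[0.5664 0.3345 0.1127] [ 0.002  0.999 -0.052 -0.002] 0.07207198835059564 [-0.84  0.43  0.34  1.58 -0.15  1.17 -2.14]
0.375 0.067
0.385 0.032
0.395 0.018
0.405 0.023
0.415 0.023
0.425 0.024
0.435 0.024
0.445 0.025
0.455 0.036
```

Emit:
send_rows(
  moves=[
    [72,[0,1,-25],0],
    [72,[0,1,-50],0],
    [50,[0,1,-50],0],
    [45,[0,1,-50],0],
    [40,[0,1,-50],0],
  ],
)

```text
time_s: 13.85
tool_pos: [0.5682, 0.3385, 0.0671]
orientation: [-0.001, 0.999, -0.051, 0.001]
wrist_force: [0.2, -0.2, -2.0]
grip_width: 0.0529
finger_force: 64.8
```

Emit:
send_rows(
  moves=[
    [40,[0,0,0],0],
    [40,[0,0,0],0],
    [40,[0,0,0],0],
    [40,[0,0,20],0],
    [40,[0,0,50],0],
  ],
)

```text
time_s: 14.35
tool_pos: [0.5654, 0.3377, 0.1137]
orientation: [0.002, 0.999, -0.05, -0.002]
wrist_force: [0.1, 0.2, -1.7]
grip_width: 0.0533
finger_force: 64.9
```

Emit:
send_rows(
  moves=[
    [40,[0,0,35],0],
    [40,[0,-5,70],0.1],
    [40,[-8,-30,70],0.245],
    [40,[-18,-60,70],0.39],
    [40,[-28,-90,70],0.535],
  ],
)

```text
time_s: 14.85
tool_pos: [0.5387, 0.2477, 0.1858]
orientation: [0.0, 0.976, 0.218, 0.0]
wrist_force: [-0.1, 0.0, -1.8]
grip_width: 0.0531
finger_force: 65.1
```

Emit:
send_rows(
  moves=[
    [40,[-10,-30,0],0.145],
    [40,[-20,-60,0],0.29],
    [40,[-30,-90,0],0.435],
    [40,[-39,-119,0],0.58],
    [40,[-48,-147,0],0.725],
  ],
)

```text
time_s: 15.35
tool_pos: [0.4905, 0.1001, 0.1857]
orientation: [-0.0, 0.835, 0.55, 0.0]
wrist_force: [0.3, 0.4, -1.8]
grip_width: 0.0531
finger_force: 64.9
```

Emit:
send_rows(
  moves=[
    [40,[-10,-30,0],0.1],
    [40,[-19,-59,-20],0.186],
    [40,[-19,-59,-55],0.186],
    [40,[-19,-59,-90],0.186],
    [40,[-19,-59,-108],0.186],
  ],
)

```text
time_s: 15.85
tool_pos: [0.4702, 0.042, 0.0751]
orientation: [-0.001, 0.783, 0.622, -0.001]
wrist_force: [-0.9, 0.1, -2.2]
grip_width: 0.0529
finger_force: 65.0
```

Emit:
send_rows(
  moves=[
    [40,[-3,-12,0],0],
    [40,[-4,-16,0],0],
    [40,[-5,-21,8],0],
    [40,[-6,-25,15],0],
    [40,[-7,-29,22],0],
  ],
)

```text
time_s: 16.35
tool_pos: [0.4675, 0.0188, 0.1022]
orientation: [-0.001, 0.782, 0.623, 0.005]
wrist_force: [3.4, 14.1, -4.2]
grip_width: 0.0532
finger_force: 64.9
```

Emit:
send_rows(
  moves=[
    [40,[-1,-5,7],0],
    [40,[-2,-10,13],0],
    [40,[-3,-15,19],0],
    [40,[-4,-20,25],0],
    [40,[-5,-25,31],0],
  ],
)

```text
time_s: 16.85
tool_pos: [0.4616, -0.0085, 0.1329]
orientation: [-0.001, 0.782, 0.623, 0.004]
wrist_force: [1.7, 9.2, -2.6]
grip_width: 0.053
finger_force: 64.8
```

Emit:
send_rows(
  moves=[
    [40,[-1,-5,5],0],
    [40,[-3,-11,10],0],
    [40,[-4,-17,13],0],
    [40,[-5,-23,16],0],
    [40,[-7,-28,18],0],
  ],
)

```text
time_s: 17.35
tool_pos: [0.4549, -0.0373, 0.151]
orientation: [-0.0, 0.782, 0.623, 0.004]
wrist_force: [2.2, 5.9, -2.3]
grip_width: 0.0531
finger_force: 65.0
```

Emit:
send_rows(
  moves=[
    [40,[-1,-6,2],0],
    [40,[-3,-12,3],0],
    [40,[-3,-12,3],0],
    [40,[0,3,3],0],
    [40,[0,3,3],0],
  ],
)

```text
time_s: 17.85
tool_pos: [0.4538, -0.0357, 0.153]
orientation: [0.0, 0.782, 0.624, 0.001]
wrist_force: [-0.4, -0.5, -2.9]
grip_width: 0.0531
finger_force: 65.2
```

```bash
python3 -c "
from h import *
endface()"
```

```text
tcp easel [-0.0142  0.0582] 0.1526 976
Z 201: X med -2 [-14,11] n142 rgb [111. 109.  98.]
Z 197: X med 8 [-3,11] n43 rgb [101. 100.  91.]
Z 193: X med 7 [5,9] n6 rgb [79. 78. 72.]
Z 189: X med -1 [-3,2] n11 rgb [92. 90. 81.]
Z 185: X med 2 [-10,5] n56 rgb [88. 87. 79.]
Z 181: X med 3 [-10,5] n40 rgb [72. 70. 64.]
Z 177: X med 3 [-10,5] n34 rgb [63. 62. 57.]
Z 173: X med 2 [-11,3] n20 rgb [73. 72. 65.]
Z 169: X med -10 [-12,-9] n8 rgb [75. 74. 67.]
Z 165: X med -11 [-12,-9] n20 rgb [76. 75. 68.]
Z 161: X med -12 [-14,-9] n30 rgb [77. 76. 69.]
Z 157: X med -12 [-14,-10] n30 rgb [76. 75. 68.]
Z 153: X med -13 [-14,-11] n25 rgb [78. 76. 69.]
Z 149: X med -13 [-16,-11] n30 rgb [77. 76. 69.]
Z 145: X med -14 [-16,-12] n28 rgb [76. 76. 68.]
Z 141: X med -15 [-17,-13] n28 rgb [76. 75. 69.]
Z 137: X med -15 [-16,-13] n27 rgb [76. 75. 68.]
Z 133: X med -15 [-19,-13] n29 rgb [76. 75. 68.]
Z 129: X med -16 [-18,-14] n25 rgb [76. 75. 69.]
Z 125: X med -17 [-18,-15] n28 rgb [76. 75. 68.]
Z 121: X med -14 [-20,-5] n60 rgb [93. 92. 84.]
Z 117: X med -7 [-21,-4] n50 rgb [97. 96. 87.]
Z 113: X med -7 [-20,-4] n31 rgb [72. 72. 66.]
Z 109: X med -7 [-20,-5] n31 rgb [69. 68. 62.]
Z 105: X med -8 [-19,-6] n10 rgb [77. 76. 69.]
Z 101: X med -20 [-21,-10] n11 rgb [78. 77. 70.]
Z 97: X med -12 [-21,-4] n87 rgb [113. 111. 101.]
Z 93: X med -6 [-13,-4] n31 rgb [110. 107.  97.]
Z 89: X med -7 [-8,-6] n5 rgb [89. 81. 72.]
```

Emit:
send_rows(
  moves=[
    [40,[3,15,-10],0],
    [40,[4,17,-25],0],
    [40,[4,17,-36],0],
    [40,[1,5,-36],0],
    [40,[0,0,-36],0],
  ],
)

```text
time_s: 18.4
tool_pos: [0.4523, -0.036, 0.1151]
orientation: [-0.002, 0.783, 0.622, 0.0]
wrist_force: [-0.3, 8.9, -2.3]
grip_width: 0.0533
finger_force: 65.5
```

Emit:
send_rows(
  moves=[
    [40,[-1,-5,1],0],
    [40,[-2,-9,2],0],
    [40,[-3,-14,2],0],
    [40,[-4,-18,2],0],
    [40,[-5,-23,2],0],
  ],
)

```text
time_s: 18.9
tool_pos: [0.4489, -0.0577, 0.1185]
orientation: [-0.001, 0.782, 0.623, 0.002]
wrist_force: [1.3, 9.8, -2.0]
grip_width: 0.0531
finger_force: 66.5
```

Emit:
send_rows(
  moves=[
    [40,[-1,-4,0],0],
    [40,[-2,-9,-1],0],
    [40,[-3,-13,-2],0],
    [40,[-4,-18,-3],0],
    [40,[-5,-22,-4],0],
  ],
)

```text
time_s: 19.4
tool_pos: [0.4441, -0.0795, 0.1145]
orientation: [-0.001, 0.782, 0.623, 0.003]
wrist_force: [1.2, 7.2, -2.4]
grip_width: 0.0535
finger_force: 64.8
```

```bash
python3 -c "
from h import *
endface()"
```

```text
tcp easel [-0.0588  0.0576] 0.1143 1309
Z 168: X med -45 [-54,-42] n57 rgb [92. 91. 82.]
Z 164: X med -55 [-62,-43] n18 rgb [90. 88. 81.]
Z 160: X med -64 [-64,-54] n3 rgb [92. 89. 82.]
Z 156: X med -55 [-59,-38] n44 rgb [94. 93. 84.]
Z 152: X med -49 [-57,-39] n76 rgb [93. 92. 83.]
Z 148: X med -41 [-56,-38] n49 rgb [92. 90. 83.]
Z 144: X med -40 [-53,-36] n34 rgb [104. 102.  93.]
Z 140: X med -49 [-52,-40] n11 rgb [89. 87. 80.]
Z 136: X med -47 [-50,-44] n26 rgb [88. 87. 80.]
Z 132: X med -46 [-50,-44] n40 rgb [93. 92. 84.]
Z 128: X med -45 [-48,-41] n34 rgb [96. 94. 86.]
Z 124: X med -44 [-46,-40] n36 rgb [100.  99.  90.]
Z 120: X med -42 [-45,-37] n37 rgb [114. 112. 102.]
Z 116: X med -41 [-45,-37] n37 rgb [124. 122. 111.]
Z 112: X med -39 [-41,-34] n36 rgb [124. 122. 110.]
Z 108: X med -37 [-40,-34] n37 rgb [124. 122. 111.]
Z 104: X med -35 [-40,-32] n41 rgb [124. 122. 110.]
Z 100: X med -34 [-37,-31] n35 rgb [124. 121. 110.]
Z 96: X med -32 [-35,-29] n37 rgb [123. 121. 110.]
Z 92: X med -29 [-34,-14] n55 rgb [127. 125. 113.]
Z 88: X med -24 [-32,-13] n71 rgb [115. 113. 103.]
Z 84: X med -16 [-32,-12] n42 rgb [104. 102.  93.]
Z 80: X med -15 [-26,-11] n24 rgb [107. 106.  96.]
Z 76: X med -23 [-27,-15] n12 rgb [106. 105.  94.]
Z 72: X med -10 [-26,-3] n50 rgb [118. 116. 106.]
Z 68: X med -17 [-24,-3] n78 rgb [110. 109.  98.]
Z 64: X med -21 [-23,-20] n5 rgb [97. 95. 86.]
Z 56: X med 22 [-21,23] n6 rgb [122. 117. 113.]
Z 52: X med 18 [-24,26] n86 rgb [115. 111. 108.]
Z 48: X med 5 [-27,24] n69 rgb [106. 102.  99.]
Z 44: X med -17 [-21,5] n55 rgb [103.  99.  97.]
Z 40: X med -16 [-20,-4] n52 rgb [96. 93. 91.]
Z 36: X med -14 [-23,12] n16 rgb [83. 79. 78.]
```

Emit:
send_rows(
  moves=[
    [40,[0,3,-7],0],
    [40,[1,6,-14],0],
    [40,[2,9,-22],0],
    [40,[2,7,-22],0],
    [40,[1,6,-22],0],
  ],
)

```text
time_s: 19.95
tool_pos: [0.4469, -0.0729, 0.0928]
orientation: [0.0, 0.783, 0.623, 0.004]
wrist_force: [5.7, 9.9, -1.9]
grip_width: 0.0532
finger_force: 64.4
```

Emit:
send_rows(
  moves=[
    [58,[0,0,0],0],
    [62,[0,0,0],0],
    [75,[0,0,0],0],
    [75,[0,0,0],0],
    [75,[0,0,0],0],
  ],
)

```text
time_s: 20.45
tool_pos: [0.4439, -0.0759, 0.0914]
orientation: [0.0, 0.782, 0.623, -0.0]
wrist_force: [0.8, 0.3, 0.0]
grip_width: 0.0752
finger_force: 0.0
```

Emit:
send_rows(
  moves=[
    [75,[0,0,30],0],
    [75,[0,0,60],0],
    [75,[0,0,90],0],
    [75,[0,0,110],0],
    [75,[0,0,110],0],
  ],
)

```text
time_s: 20.95
tool_pos: [0.446, -0.0758, 0.2043]
orientation: [0.002, 0.782, 0.623, 0.002]
wrist_force: [0.4, -0.4, -1.2]
grip_width: 0.0752
finger_force: 0.0
```

Run:
```python
from h import *
im,d=grab_frame('side'); X=cloud('side',d); t=arm.read_state()['tool_pos']; print(t)
a=np.radians(77); M=np.array([[np.cos(a),-np.sin(a)],[np.sin(a),np.cos(a)]])
E=(X[...,:2]-(.5133,-.036))@M
for y0 in (-.058,.058):
  m=(d>0)&(abs(E[...,1]-y0)<.04)&(E[...,0]<.03)&(E[...,0]>-.09)&(X[...,2]>.055)&(X[...,2]<.15)
  print(y0)
  for z in range(60,150,12):
    k=m&(X[...,2]*1000>=z)&(X[...,2]*1000<z+6); e=E[k]
    if len(e)>3: print(z+3,'X',np.percentile(e[:,0],[5,50,95]).round(3),'Y',np.percentile(e[:,1],[2,98]).round(3))
save('pics/s4c.png',im[170:320,270:440],4)
```

```text
[ 0.44480534 -0.07565493  0.20239022]
-0.058
63 X [-0.022 -0.014 -0.002] Y [-0.087 -0.034]
75 X [-0.028 -0.024 -0.008] Y [-0.086 -0.033]
87 X [-0.035 -0.03  -0.013] Y [-0.087 -0.034]
99 X [-0.04  -0.036 -0.02 ] Y [-0.086 -0.034]
111 X [-0.044 -0.039 -0.025] Y [-0.087 -0.034]
123 X [-0.051 -0.037 -0.031] Y [-0.087 -0.034]
135 X [-0.059 -0.042 -0.036] Y [-0.087 -0.034]
0.058
63 X [-0.022 -0.01  -0.003] Y [0.03  0.082]
75 X [-0.029 -0.024 -0.008] Y [0.03  0.082]
87 X [-0.034 -0.03  -0.014] Y [0.029 0.082]
99 X [-0.04  -0.036 -0.019] Y [0.03  0.082]
111 X [-0.044 -0.041 -0.025] Y [0.029 0.082]
123 X [-0.05  -0.036 -0.032] Y [0.03  0.082]
135 X [-0.058 -0.04  -0.036] Y [0.028 0.082]
147 X [-0.041 -0.041 -0.04 ] Y [0.03  0.076]
```

View pics/s4c.png

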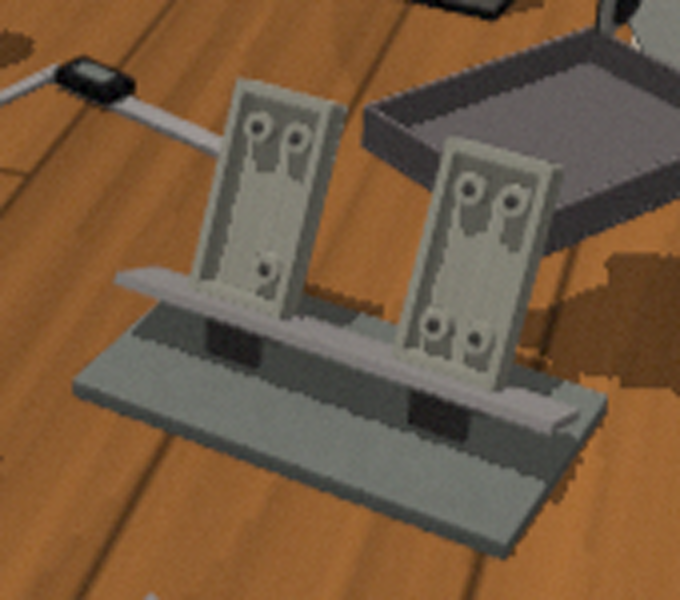

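Both castings lean, at rest and released. The far one (crop (265,200)) shows three bosses and the near one (crop (475,265)) all four. I take the far one, gripping at mid-thickness.

Emit:
send_rows(
  moves=[
    [75,[40,-5,0],0],
    [78,[80,-10,0],0],
    [78,[116,-14,0],0],
    [78,[116,-14,-20],0],
    [78,[116,-14,-50],0],
  ],
)

```text
time_s: 21.5
tool_pos: [0.5612, -0.09, 0.15]
orientation: [0.001, 0.782, 0.623, -0.0]
wrist_force: [-0.4, -0.1, -0.9]
grip_width: 0.0784
finger_force: 0.0
```

Emit:
send_rows(
  moves=[
    [78,[0,0,-30],0],
    [78,[0,0,-60],0],
    [78,[0,0,-60],0],
    [50,[0,0,-60],0],
    [40,[0,0,-60],0],
  ],
)

```text
time_s: 22.0
tool_pos: [0.5611, -0.0899, 0.0928]
orientation: [0.001, 0.782, 0.623, 0.001]
wrist_force: [-0.2, -0.0, -1.4]
grip_width: 0.0532
finger_force: 63.5
```

Emit:
send_rows(
  moves=[
    [40,[0,0,0],0],
    [40,[0,0,0],0],
    [40,[0,0,0],0],
    [40,[0,1,20],0],
    [40,[0,2,50],0],
  ],
)

```text
time_s: 22.5
tool_pos: [0.5579, -0.087, 0.1399]
orientation: [-0.002, 0.782, 0.623, -0.002]
wrist_force: [0.5, -0.1, -1.7]
grip_width: 0.0534
finger_force: 63.6
```

Run:
```python
from h import *
endface()
c=np.array([.560,-.088,.141]); u=np.array([.599,.801])
for th,s,h in [(115,.065,.06),(115,.065,.004),(120,.064,.001),(125,.063,.0),(130,.062,0),(135,.061,0),(140,.06,0),(145,.06,0),(150,.06,.0),(155,.06,0),(160,.06,0),(165,.06,0)]:
    t=np.radians(th);x=np.array([np.cos(t),np.sin(t)]);z=np.array([-np.sin(t),np.cos(t)])
    P=np.array([s,.004+h])+.0866*x-.0106*z; p=np.r_[np.array([.444,-.338])+u*P[0],P[1]-.028]
    print(th,(p*1000).round(0),((p-c)*1000).round(0))
```

```text
tcp easel [-0.0392 -0.059 ] 0.1463 904
Z 192: X med -39 [-44,-36] n31 rgb [95. 88. 77.]
Z 188: X med -39 [-54,-38] n18 rgb [93. 87. 76.]
Z 180: X med -50 [-52,-32] n42 rgb [89. 88. 80.]
Z 176: X med -47 [-53,-33] n63 rgb [87. 86. 78.]
Z 172: X med -34 [-51,-29] n45 rgb [73. 72. 66.]
Z 168: X med -32 [-43,-28] n31 rgb [86. 85. 78.]
Z 164: X med -41 [-43,-35] n5 rgb [81. 82. 73.]
Z 160: X med -40 [-44,-36] n31 rgb [87. 86. 78.]
Z 156: X med -38 [-42,-35] n36 rgb [89. 87. 80.]
Z 152: X med -36 [-40,-33] n37 rgb [89. 89. 80.]
Z 148: X med -34 [-39,-32] n38 rgb [95. 94. 85.]
Z 144: X med -33 [-35,-30] n31 rgb [106. 105.  95.]
Z 140: X med -31 [-35,-26] n39 rgb [121. 119. 108.]
Z 136: X med -29 [-32,-26] n34 rgb [129. 127. 115.]
Z 132: X med -27 [-31,-21] n38 rgb [128. 126. 114.]
Z 128: X med -25 [-30,-21] n35 rgb [129. 127. 115.]
Z 124: X med -23 [-26,-20] n34 rgb [127. 125. 113.]
Z 120: X med -21 [-26,-7] n41 rgb [128. 126. 114.]
Z 116: X med -18 [-21,-3] n47 rgb [129. 127. 116.]
Z 112: X med -16 [-21,-1] n43 rgb [116. 115. 104.]
Z 108: X med -14 [-19,-1] n28 rgb [122. 120. 109.]
Z 104: X med -13 [-15,-1] n22 rgb [124. 122. 110.]
Z 100: X med -11 [-14,8] n27 rgb [124. 122. 111.]
Z 96: X med 2 [-12,10] n77 rgb [125. 122. 111.]
Z 92: X med -8 [-11,8] n29 rgb [118. 116. 105.]
115 [ 467. -308.  119.] [ -93. -220.  -22.]
115 [ 467. -308.   63.] [ -93. -220.  -78.]
120 [ 462. -314.   57.] [ -98. -226.  -84.]
125 [ 457. -320.   53.] [-103. -232.  -88.]
130 [ 453. -326.   49.] [-107. -238.  -92.]
135 [ 448. -332.   45.] [-112. -244.  -96.]
140 [ 444. -338.   40.] [-116. -250. -101.]
145 [ 441. -342.   34.] [-119. -254. -107.]
150 [ 438. -346.   28.] [-122. -258. -113.]
155 [ 436. -349.   22.] [-124. -261. -119.]
160 [ 433. -352.   16.] [-127. -264. -125.]
165 [ 431. -355.    9.] [-129. -267. -132.]
```

Emit:
send_rows(
  moves=[
    [40,[0,2,35],0],
    [40,[0,2,70],0],
    [40,[-20,-40,70],-0.1],
    [40,[-40,-88,70],-0.24],
    [40,[-60,-135,70],-0.38],
  ],
)

```text
time_s: 23.05
tool_pos: [0.5005, -0.2206, 0.2115]
orientation: [0.0, 0.887, 0.462, 0.0]
wrist_force: [-0.0, -1.4, -2.4]
grip_width: 0.0531
finger_force: 64.2
```

Emit:
send_rows(
  moves=[
    [40,[-17,-45,0],-0.035],
    [40,[-33,-85,0],-0.035],
    [40,[-33,-85,-40],-0.035],
    [40,[-33,-85,-80],-0.035],
    [40,[-33,-85,-95],-0.035],
  ],
)

```text
time_s: 23.55
tool_pos: [0.4656, -0.3031, 0.1125]
orientation: [-0.003, 0.894, 0.448, -0.002]
wrist_force: [-0.3, 0.5, -3.1]
grip_width: 0.0533
finger_force: 64.1
```

Emit:
send_rows(
  moves=[
    [40,[0,0,-15],0],
    [40,[0,0,-30],0],
    [40,[0,0,-42],0],
    [40,[-2,-3,-46],0],
    [40,[-5,-6,-50],0],
  ],
)

```text
time_s: 24.05
tool_pos: [0.4636, -0.3111, 0.0665]
orientation: [0.0, 0.894, 0.449, 0.0]
wrist_force: [-0.3, -0.3, -2.0]
grip_width: 0.0536
finger_force: 64.1
```

Emit:
send_rows(
  moves=[
    [40,[-5,-6,-9],0],
    [40,[-9,-12,-14],0],
    [40,[-14,-18,-18],0],
    [40,[-18,-24,-23],0],
    [40,[-21,-28,-29],0],
  ],
)

```text
time_s: 24.55
tool_pos: [0.4432, -0.3408, 0.0399]
orientation: [0.002, 0.894, 0.448, 0.002]
wrist_force: [-4.6, 0.1, 10.8]
grip_width: 0.0535
finger_force: 64.7
```

Run:
```python
from h import *
im,d=grab_frame('side'); X=cloud('side',d); t=arm.read_state()['tool_pos']; print(t)
u=np.array([.599,.801]); E=np.stack([(X[...,:2]-(.444,-.338))@u,(X[...,:2]-(.444,-.338))@np.array([-.801,.599])],-1)
m=(d>0)&(abs(E[...,1])<.02)&(E[...,0]>-.06)&(E[...,0]<.098)
for s in range(-60,98,8):
  k=m&(E[...,0]*1000>=s)&(E[...,0]*1000<s+8)
  if k.sum()>2: print(s+4,'Z',np.percentile(X[k][:,2],[5,50,95]).round(3))
```

```text
[ 0.44253229 -0.3414392   0.039058  ]
-56 Z [0.003 0.004 0.006]
-48 Z [0.002 0.004 0.005]
-40 Z [0.002 0.004 0.005]
-32 Z [0.002 0.004 0.213]
-24 Z [0.002 0.004 0.343]
-16 Z [0.002 0.073 0.115]
-8 Z [0.002 0.075 0.361]
0 Z [0.003 0.068 0.361]
8 Z [0.011 0.128 0.161]
16 Z [0.004 0.132 0.361]
24 Z [0.036 0.219 0.341]
32 Z [0.172 0.271 0.349]
40 Z [0.031 0.398 0.452]
48 Z [0.031 0.4   0.438]
56 Z [0.015 0.026 0.032]
64 Z [0.023 0.025 0.026]
72 Z [0.021 0.023 0.024]
```

Emit:
send_rows(
  moves=[
    [40,[-3,-4,-6],0],
    [40,[-5,-7,-11],0],
    [40,[-8,-10,-17],0],
    [40,[-10,-13,-22],0],
    [40,[-10,-13,-22],0],
  ],
)

```text
time_s: 25.1
tool_pos: [0.4334, -0.3539, 0.017]
orientation: [0.002, 0.894, 0.447, 0.001]
wrist_force: [0.2, -1.4, 4.6]
grip_width: 0.0536
finger_force: 64.3
```

Emit:
send_rows(
  moves=[
    [60,[0,0,0],0],
    [66,[0,0,0],0],
    [75,[0,0,0],0],
    [75,[0,0,0],0],
    [75,[0,0,30],0],
  ],
)

```text
time_s: 25.6
tool_pos: [0.4296, -0.3494, 0.0423]
orientation: [-0.003, 0.894, 0.449, -0.002]
wrist_force: [0.1, 0.3, -0.2]
grip_width: 0.0753
finger_force: 0.0
```

Emit:
send_rows(
  moves=[
    [75,[0,0,40],0],
    [75,[0,0,80],0],
    [75,[0,0,120],0],
    [75,[0,0,160],0],
    [75,[0,0,160],0],
  ],
)

```text
time_s: 26.1
tool_pos: [0.4347, -0.354, 0.2111]
orientation: [0.004, 0.894, 0.448, 0.003]
wrist_force: [-0.0, -0.3, 0.1]
grip_width: 0.075
finger_force: 0.0
```

Run:
```python
from h import *
im,d=grab_frame('side'); X=cloud('side',d)
u=np.array([.599,.801]); E=np.stack([(X[...,:2]-(.444,-.338))@u,(X[...,:2]-(.444,-.338))@np.array([-.801,.599])],-1)
k=(d>0)&(abs(E[...,0])<.09)&(abs(E[...,1])<.07)&(X[...,2]>.012)&(X[...,2]<.06)
print('tray casting',np.percentile(E[k],[1,99],axis=0).round(3),np.percentile(X[k][:,2],[1,50,99]).round(3))
save('pics/s5.png',im[130:330,220:500],2.8)
print(arm.read_state()['tool_pos'],arm.read_state()['time_s'])
```

```text
tray casting [[-0.09  -0.068]
 [ 0.059  0.062]] [0.012 0.022 0.03 ]
[ 0.43362603 -0.35276463  0.20820363] 26.15
```

View pics/s5.png

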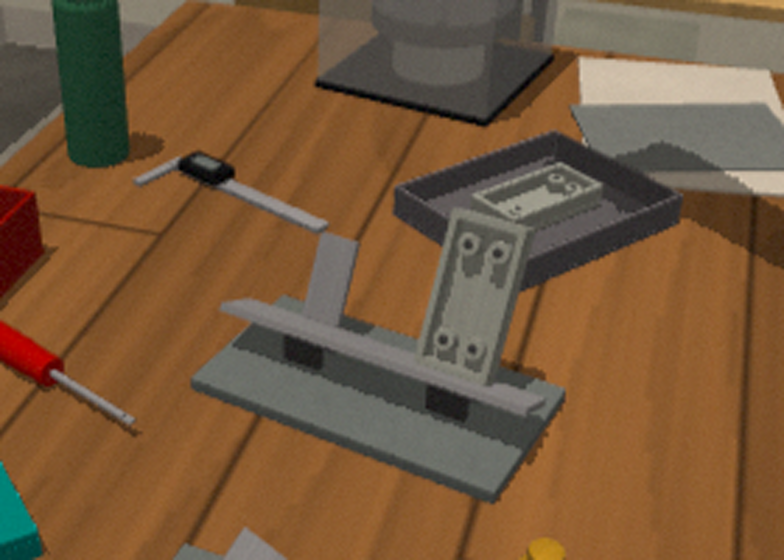

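The reject lies flat in the middle of the tray (540,192), underside up. The four-boss casting still leans in the near slot (475,295), and the arm is clear of everything, so I hand it in.

```bash
python3 -c "
from h import *
print(order.sign_off())"
```

```text
the job is handed in; nothing more can be done
None
```

The job is handed in: the good casting (four bosses) leans on the easel's left side, the reject (three bosses) lies flat in the tray, and the last picture showed both at rest with the bystanders where they were; the sign-off gave no verdict.

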